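# Hang the dust pail under the sanding drum

## Task

The dust pail has to hang under the sanding drum before work starts. Swing its folded-down wire bail upright while the pail still stands on the bench and keep it upright for a moment, then lift the pail by the bail and hang it squarely on both prongs of the sander's double hook, hanging level and free, and let go. Leave the other things on the bench where they are.

Things in the scene. Friction and masses are not known exactly. Their poses are not given: they have to be found in the camera images.
- pail_mid (a point): centre, half-way up (42.5 mm), of a round open steel pail: 85 mm high, 114 mm across the rim, 94 mm at the foot, empty, 0.3 to 0.6 kg with its bail. Own z up its axis, own y along the bail's hinge axis, which passes 31.5 mm above this point. The bail starts folded towards the pail's own -x, roughly towards the robot
- bail_grip (a point): centre of the round wooden sleeve, free to turn on the wire (14 mm thick, 40 mm long along own y) on the bail's top bar, 95 mm from the hinge axis; own z points from hinge to grip. The bail is a U of 6 mm steel wire 134 mm wide, top bar straight over 110 mm. Folded, the grip is about 97 mm above the bench, 92 mm out from the pail's axis, 28 mm clear of the rim
- bail (a joint): angle of the bail, rad: 0 = upright (in line with the pail's axis), positive = folded towards the pail's own -x, limits +-1.32. It swings very freely, the grip on an arc of 95 mm radius about the hinge axis, and falls to a side when let go away from upright
- hook (a point): where the bail grip's centre rests when hung, 231 mm above the bench. Own z up, +x into the sander, y along its drum. The double hook: two 8 mm rods at y +-40 mm, each a V open upward, lowest at x = 0 (centre line 9 mm below this point), rising to a free front tip at x -24, z +13 mm and at the back to x +30, z +9 mm, then down to a post. Sleeve goes between the rods, bare wire into the Vs
- drum (a point): centre of the sander's drum, fixed, 100 mm in diameter, 200 mm long along own y (same axes as hook); 100 mm behind (+x) and 124 mm above hook. With the hood it leaves no room for an upright gripper at the hook with the bail across its fingers; one leaning back towards -x by 35 to 45 degrees has room
- hood (a point): middle of the front lower edge of the flat hood plate over the drum, 35 mm behind (+x) and 199 mm above hook; the plate reaches 110 mm back and 117 mm to either side along own y (same axes as hook)
- sander: the bench drum sander, fixed; origin on the bench straight below the hook, axes as hook. Base plate 30 mm high: x +75 to +225, y -300 to +120 mm. Green headstock 430 mm high: x +35 to +225, y -130 to -300 mm. Hook post 40 mm wide at x +115 mm
- cup: bystander: plain steel cup, 85 mm high, 76 mm across, no bail; origin at its underside
- spool: bystander: wooden spool standing on end, 82 mm high, 100 mm across; origin at its underside
- jar: bystander: amber jar, 110 mm high, 80 mm across; origin at its underside
- brush: bystander: hand brush 200 mm long, lying; origin at its underside
- block: bystander: cork sanding block 110 x 60 x 35 mm; origin at its underside
- sleeve: bystander: cardboard tube standing, 100 mm high, 84 mm across; origin at its underside
- wrench: bystander: wrench 180 mm long, lying; origin at its underside

How it is judged:
On the way, in this order (a step that is already met when the one before it is completed fails the run):
1. the bail is upright (within 0.3 rad) while the pail stands on the bench (value of joint bail between -0.3 and 0.3 rad and height (world z) of pail_mid below 0.05 m and angle between pail_mid's own z axis and vertical below 0.12 rad), for 0.2 s.
2. the pail is lifted by its bail, at least 30 mm clear of the bench (height (world z) of pail_mid above 0.0725 m and contact force between the fingers and bail above 0.5 N), for 0.2 s.
At the end, for the whole second after the job is handed in: The pail hangs by its bail on both prongs: bail grip within 12 mm (x), 25 mm (y) and 8 mm (z) of the seated place at the hook, bar square to the prongs within 0.15 rad, pail level within 0.2 rad and the bail no longer swinging (below 1 rad/s), released (x of bail_grip in the frame of hook between -0.012 and 0.012 m and y of bail_grip in the frame of hook between -0.025 and 0.025 m and z of bail_grip in the frame of hook between -0.008 and 0.008 m and angle between the y axis of bail_grip and the y axis of hook, either way round below 0.15 rad and angle between pail_mid's own z axis and vertical below 0.2 rad and velocity of joint bail between -1 and 1 rad/s); the robot touches nothing.
It fails at once if another thing on the bench is shifted by more than 40 mm (distance of any of cup, spool, jar, brush, block, sleeve, wrench from where it was at the start of the episode above 0.04 m).
It also fails if it takes over 59 s, if anything falls off the work surface, if the arm or the gripper's body presses on something with over 40 N, if the wrist force passes 120 N, or if a joint passes its speed limit or range.

## Robot

A 7-joint arm with a two-finger parallel gripper is mounted at the origin on the work surface. World frame = base frame: x ahead of the robot, y to its left, z up, the work surface at z = 0. Lengths are in m, angles in rad, forces in N, time in s.
With the tool pointing down it reaches from about 0.4 to 0.85 m from the base axis. Payload 6.9 kg.
Tool frame: the origin (TCP) lies midway between the tips of the shut fingers; the grasp point (between the pads) lies behind it (ctrl.pinch_z is the z of the grasp point in the tool frame, in m); z points along the fingers, y is the direction in which the jaws open and shut (so a half turn about z gives the same grasp; the last joint's range is limited). The gripper opens to 85 mm and grips with 20 to 120 N. Pads are 22 mm wide; open, the fingers measure 114 mm over their backs; the gripper's body (76 mm by 85 mm) begins 54 mm behind the grasp point. The pads swing forward as they close: fully open they stand 13 mm farther back than shut.
Start: joints at [1.214, 0.507, -0.238, 1.5, 0.126, 1.149, -0.155], TCP at [0.279, -0.559, 0.231] pointing down, gripper open.
Joint ranges: [-3.08, 3.08], [-0.24, 2.05], [-1.43, 1.35], [0, 2.5], [-1.52, 4.66], [0.17, 1.96], [-2.89, 2.89]. Speed limits (rad/s): [2.39, 2.39, 3.14, 3.14, 3.14, 3.14, 3.14].

## Interface

Orientations are given as a unit quaternion [w, x, y, z].
In Python, from station import ctrl, get_state, vision, ticket, models gives the robot as it stands. Calls block until the motion is done:
- ctrl.movep(position, orientation): joint-space move of the TCP to a pose.
- ctrl.movel(position, frame=None, max_speed=0.15): straight line of the TCP; frame=None keeps the orientation; max_speed is the mean speed in m/s.
- ctrl.set_joints(angles): joint-space move.
- ctrl.ungrasp() and ctrl.close_gripper(force=None): open the fingers fully, or close them until they stop; force is the grip in N (None keeps the last).
- ctrl.pause(seconds).
- ctrl.ik(position, orientation): joint angles nearest the present ones, or None.
- get_state(): the state.
- vision.grab_frame(name): name is "scene" or "top" or "wrist"; returns (picture, depth): 400x640x3 uint8, blue, green, red; 400x640 float32, m along the optical axis (not along the pixel's ray), 0 where there is no reading.
- vision.camera_info(name): a dict with "mtx" (3x3 intrinsics, pixels), "R" (3x3) and "t" (3): a world point X has camera coordinates R X + t; the wrist camera has in their place "hand_eye" (4x4, takes a point from camera to tool coordinates, whose origin is the TCP and whose axes are the flange's). Camera axes: x right, y down, z forward; pixel columns grow to the right and rows downward; lengths in m; the calibration is good to about 2 mm. A picture is of the moment at which its call begins: read the wrist's pose just before it. camera_info takes no time and is no camera call.
A pose or a line that the arm cannot do raises ctrl.Unreachable and nothing moves.
- ticket.close_job(): hands the job in, once; it reports no verdict.
Trained networks look in the newest picture that a camera, given by its name, has taken for a name from the list of things; names that differ only in an ending like _2 or _b are one class to them, and where a whole thing is asked for, a point or a joint stands for the part that bears it (a point fixed in the world has none). Each returns a list of dicts, best first, with "p" (0 to 1); they miss things now and then, are a little off and sometimes report something else, mostly with a low value. They report only what shows in the picture. A call takes as long as a camera call.
- models.recognise(camera, target): "point" ([column, row] in pixels, amid what is visible of it).
- models.masks_of(camera, target): "mask" (400x640 bool, what is visible of it) and "point" ([column, row] in pixels, amid what is visible of it).
The state is a dict: "time": time; "qpos": joint angles; "qd": joint speeds; "tau": joint torques, N m; "tcp_pos": TCP position; "eef_rot": TCP orientation; "contact_force": force on the tool from outside, world axes, zero at the start; "wrist_torque": the same for the moment, N m; "width": finger opening in m.
Only numpy, scipy, OpenCV 4.12 (cv2) and the standard library are available. Lean on these libraries where they do the work, as an engineer would, in place of code of your own. Each camera call takes 0.05 s, during which the arm holds its last target. There are 200 camera calls.

## Working session

There is one attempt and no reset: what is moved stays moved. The work goes in short steps, each a Python script; the robot and the scene stay as the last script left them, time stands still between calls to the robot, and variables do not carry over. Pictures are saved under pics/ and viewed, about 8 in all and at most 12, crops included, and the job is handed in when it is done.

```bash
ls; mkdir -p pics; python3 - <<'E'
from station import ctrl,get_state,vision,models
import cv2,numpy as np
s=get_state();print(s['time'],s['tcp_pos'],s['eef_rot'],s['width'],ctrl.pinch_z)
for n in("scene","top"):
    p,d=vision.grab_frame(n);cv2.imwrite(f"pics/{n}0.png",p);np.save(f"pics/{n}0.npy",d)
    c=vision.camera_info(n);K,R,t=map(np.array,(c["mtx"],c["R"],c["t"]))
    print(n,K.tolist(),R.round(3).tolist(),t)
    for k in("pail_mid","bail_grip","sander","cup","spool","jar","brush","block","sleeve","wrench"):
        for r in models.masks_of(n,k)[:2]:
            m=r["mask"]&(d>0);v,u=np.nonzero(m)
            if len(u)==0: continue
            z=d[v,u];P=(np.linalg.inv(K)@np.array([u*z,v*z,z])-t[:,None]).T@R
            print(k,round(r["p"],2),np.round(r["point"]),len(u),"med",np.median(P,0).round(3),"lo",np.percentile(P,3,axis=0).round(3),"hi",np.percentile(P,97,axis=0).round(3))
print(vision.camera_info("wrist"),get_state()['time'])
E
```

```text
pics
0.0 [ 0.27871273 -0.55884032  0.23042334] [-8.72522272e-04  9.73346049e-01  2.29339594e-01 -2.40867162e-04] 0.08549268902902296 -0.0187
scene [[385.94709161556494, 0.0, 313.45269715857984], [0.0, 385.94709161556494, 198.17539772369275], [0.0, 0.0, 1.0]] [[-0.306, 0.952, 0.001], [0.753, 0.243, -0.611], [-0.582, -0.186, -0.792]] [ 0.12893066 -0.29613228  1.72433281]
pail_mid 0.78 [354. 238.] 1194 med [0.541 0.195 0.041] lo [ 0.48   0.127 -0.002] hi [0.618 0.248 0.098]
bail_grip 0.55 [349. 214.] 59 med [0.495 0.146 0.099] lo [0.468 0.116 0.058] hi [0.567 0.245 0.105]
sander 0.83 [194. 180.] 16052 med [ 0.671 -0.333  0.346] lo [ 0.57  -0.49   0.022] hi [ 0.741 -0.103  0.473]
cup 0.66 [331. 290.] 648 med [0.747 0.168 0.042] lo [ 0.715  0.129 -0.003] hi [0.796 0.202 0.086]
spool 0.79 [367. 294.] 1064 med [0.746 0.277 0.079] lo [0.693 0.233 0.004] hi [0.779 0.321 0.084]
spool 0.51 [349. 212.] 46 med [0.489 0.152 0.1  ] lo [0.432 0.133 0.031] hi [0.502 0.169 0.105]
jar 0.62 [430. 275.] 784 med [0.636 0.442 0.089] lo [0.592 0.408 0.012] hi [0.654 0.477 0.112]
brush 0.7 [332. 287.] 589 me
[... 1747 characters left out ...]
0.422 -0.372  0.065] lo [ 0.385 -0.397  0.014] hi [ 0.462 -0.316  0.103]
wrench 0.68 [381. 270.] 300 med [ 0.434 -0.19   0.008] lo [ 0.352 -0.213 -0.001] hi [ 0.512 -0.159  0.017]
{'mtx': array([[302.48660161,   0.        , 319.18371841],
       [  0.        , 302.48660161, 203.36695147],
       [  0.        ,   0.        ,   1.        ]]), 'hand_eye': array([[-9.80916197e-04, -9.52469188e-01, -3.04633360e-01,
         7.68894622e-02],
       [ 9.99999460e-01, -1.03886138e-03,  2.81249224e-05,
        -1.05941436e-03],
       [-3.43259956e-04, -3.04633168e-01,  9.52469692e-01,
        -1.43482175e-01],
       [ 0.00000000e+00,  0.00000000e+00,  0.00000000e+00,
         1.00000000e+00]])} 1.1
```

```bash
python3 - <<'E'
import cv2,numpy as np
a=cv2.imread("pics/scene0.png");b=cv2.imread("pics/top0.png")
cv2.imwrite("pics/v1.png",cv2.resize(a[60:340,130:470],None,fx=2.3,fy=2.1))
cv2.imwrite("pics/v2.png",cv2.resize(b[90:310,180:560],None,fx=2.1,fy=2.1))
E
```

```text
(no output)
```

View pics/v1.png

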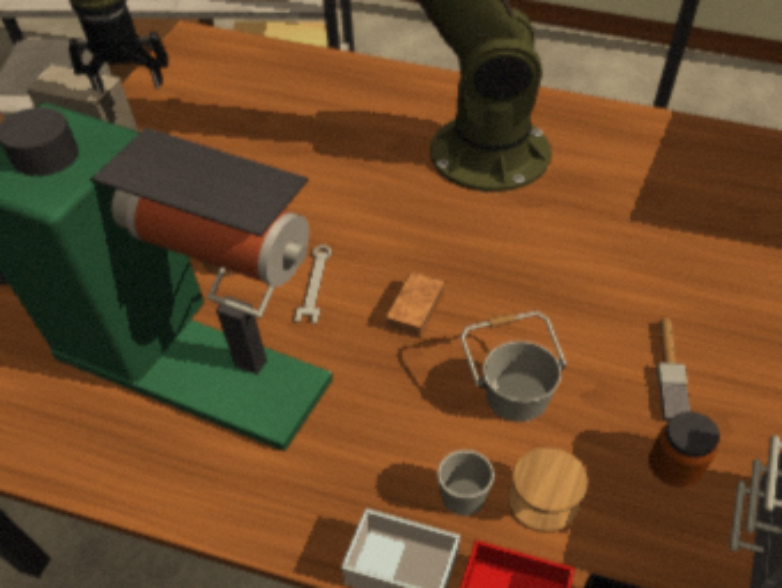

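View pics/v2.png

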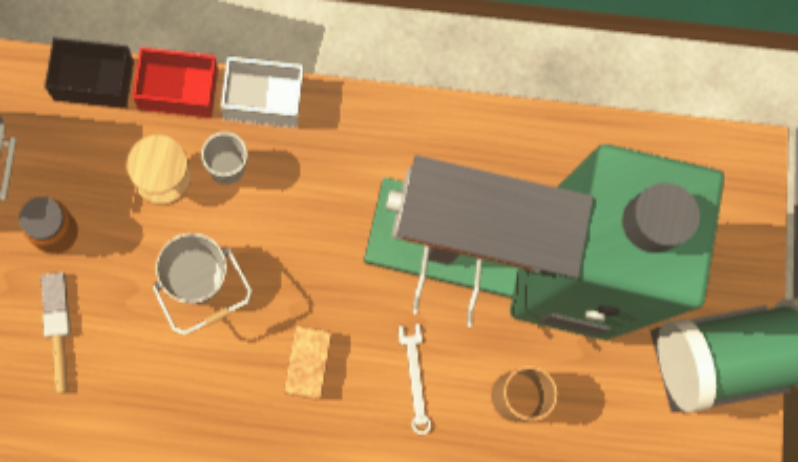

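The scene view shows the bail folded toward the robot (grip at about 505,320 in the crop), and the double hook in front of the drum at about (245,295). In the top view the pail is at (195,270), the hook rods at (420,280) and (475,290). Next I fit the geometry.

```bash
cat > h.py <<'E'
import cv2,numpy as np
from scipy.optimize import least_squares
from station import vision,get_state
from scipy.spatial.transform import Rotation as Ro
def rot(q): return Ro.from_quat(np.r_[q[1:],q[0]]).as_matrix()
def quat(M): q=Ro.from_matrix(M).as_quat(); return np.r_[q[3],q[:3]]
def cloud(n,p=None,d=None):
    s=get_state()
    if p is None: p,d=vision.grab_frame(n)
    c=vision.camera_info(n);K=c["mtx"]
    v,u=np.mgrid[:400,:640];P=np.stack([(u-K[0,2])/K[0,0]*d,(v-K[1,2])/K[1,1]*d,d],-1)
    if n=="wrist":
        H=c["hand_eye"];P=P@H[:3,:3].T+H[:3,3];P=P@rot(s["eef_rot"]).T+s["tcp_pos"]
    else: P=(P-c["t"])@c["R"]
    P[d<=0]=np.nan
    return P,p
def sel(P,lo,hi): return np.all((P>lo)&(P<hi),-1)
def circ(Q,r):
    f=lambda x:np.hypot(Q[:,0]-x[0],Q[:,1]-x[1])-r
    return least_squares(f,Q[:,:2].mean(0),loss="soft_l1",f_scale=.002).x
def line(Q):
    c=np.median(Q,0);l=cv2.fitLine(Q.astype(np.float32),cv2.DIST_HUBER,0,.01,.01).ravel();return l
E
python3 - <<'E'
from h import *
for n in("scene","top"):
    P,p=cloud(n,cv2.imread(f"pics/{n}0.png"),np.load(f"pics/{n}0.npy"))
    hsv=cv2.cvtColor(p,cv2.COLOR_BGR2HSV)
    m=sel(P,(.46,.12,.08),(.64,.27,.09));Q=P[m];print(n,"rim",len(Q),circ(Q,.056))
    m=sel(P,(.42,.07,.092),(.53,.25,.115))
    Q=P[m];print("bail",len(Q),line(Q).round(3), Q.min(0).round(3),Q.max(0).round(3))
    w=m&(hsv[...,1]>70);print("wood",w.sum(),np.median(P[w],0).round(4) if w.any() else 0)
    m=sel(P,(.5,-.42,.415),(.75,-.05,.5))&(hsv[...,1]<60);Q=P[m].astype(np.float32)
    print("hood",len(Q),cv2.minAreaRect(Q[:,:2]),np.percentile(Q[:,2],[2,50,98]))
    m=sel(P,(.42,-.3,.205),(.62,-.09,.27))&(hsv[...,1]<90)
    Q=P[m];print("rods",len(Q));print(Q[np.argsort(Q[:,1])][::max(1,len(Q)//40)].round(3).tolist())
E
```

```text
scene rim 131 [0.56612877 0.19812101]
bail 93 [-0.527  0.85   0.005  0.49   0.149  0.099] [0.457 0.099 0.092] [0.529 0.214 0.106]
wood 87 [0.4886 0.1514 0.0981]Traceback (most recent call last):
  File "<stdin>", line 10, in <module>
cv2.error: OpenCV(4.12.0) /io/opencv/modules/imgproc/src/convhull.cpp:143: error: (-215:Assertion failed) total >= 0 && (depth == CV_32F || depth == CV_32S) in function 'convexHull'
```

```bash
python3 - <<'E'
from h import *
for n in("scene","top"):
    P,p=cloud(n,cv2.imread(f"pics/{n}0.png"),np.load(f"pics/{n}0.npy"))
    b,g,r=[p[...,i].astype(int) for i in range(3)]
    m=sel(P,(.46,.12,.08),(.64,.27,.09));Q=P[m];print(n,"rim",len(Q),circ(Q,.056))
    m=sel(P,(.42,.07,.092),(.53,.25,.115));Q=P[m];print("bail",len(Q),line(Q).round(3))
    w=m&(r-b>60);print("wood",w.sum(),np.median(P[w],0).round(4) if w.any() else 0)
    m=sel(P,(.5,-.42,.415),(.78,-.05,.47))&(abs(g-r)<25)
    k,l,st,_=cv2.connectedComponentsWithStats(m.astype(np.uint8));i=1+st[1:,4].argmax();m=l==i
    Q=P[m].astype(np.float32);R=cv2.minAreaRect(np.ascontiguousarray(Q[:,:2]))
    print("hood",len(Q),R,cv2.boxPoints(R).round(3).tolist(),np.percentile(Q[:,2],[2,50,98]))
    m=sel(P,(.42,-.3,.2),(.62,-.09,.27))&(r-g<40)&(g-r<20)
    Q=P[m];print("rods",len(Q));print(Q[np.argsort(Q[:,1])][::max(1,len(Q)//40)].round(3).tolist())
E
```

```text
scene rim 131 [0.56612877 0.19812101]
bail 93 [-0.527  0.85   0.005  0.49   0.149  0.099]
wood 55 [0.4905 0.1486 0.0995]
hood 2477 ((0.6182886362075806, -0.22148588299751282), (0.24518786370754242, 0.11462195217609406), 83.34046936035156) [[0.546999990940094, -0.3370000123977661], [0.6610000133514404, -0.3499999940395355], [0.6890000104904175, -0.10599999874830246], [0.5759999752044678, -0.09300000220537186]] [0.42999499 0.43307948 0.43571879]
rods 27
[[0.619, -0.244, 0.204], [0.61, -0.244, 0.209], [0.613, -0.242, 0.208], [0.604, -0.242, 0.213], [0.599, -0.241, 0.213], [0.617, -0.241, 0.208], [0.62, -0.241, 0.201], [0.62, -0.24, 0.206], [0.609, -0.24, 0.215], [0.604, -0.239, 0.209], [0.615, -0.239, 0.201], [0.604, -0.239, 0.214], [0.612, -0.238, 0.214], [0.608, -0.238, 0.208], [0.614, -0.238, 0.211], [0.616, -0.237, 0.208], [0.601, -0.237, 0.211], [0.61, -0.237, 0.207], [0.6, -0.237, 0.215], [0.618, -0.163, 0.208], [0.618, -0.162, 0.214], [0.612, -0.161, 0.217], [0.614, -0.16, 0.215], [0.61, -0.159, 0.211], [0.619, -0.159, 0.212], [0.618, -0.158, 0.215], [0.614, -0.157, 0.211]]
top r
[... 982 characters left out ...]
 -0.23, 0.235], [0.529, -0.23, 0.227], [0.515, -0.229, 0.237], [0.504, -0.228, 0.247], [0.59, -0.163, 0.224], [0.586, -0.163, 0.23], [0.604, -0.163, 0.22], [0.562, -0.161, 0.239], [0.569, -0.16, 0.238], [0.604, -0.16, 0.217], [0.6, -0.16, 0.222], [0.611, -0.16, 0.216], [0.559, -0.158, 0.235], [0.555, -0.158, 0.243], [0.586, -0.157, 0.228], [0.564, -0.157, 0.245], [0.574, -0.156, 0.242], [0.553, -0.156, 0.236], [0.549, -0.156, 0.241], [0.528, -0.155, 0.235], [0.572, -0.155, 0.232], [0.548, -0.154, 0.228], [0.567, -0.154, 0.244], [0.552, -0.152, 0.239], [0.528, -0.152, 0.233], [0.538, -0.152, 0.229], [0.517, -0.152, 0.244], [0.521, -0.149, 0.237], [0.531, -0.149, 0.231], [0.51, -0.149, 0.249]]
```

```bash
cat >> h.py <<'E'
from station import ctrl
PZ=float(ctrl.pinch_z)
def ori(psi,L,sg=1):
    c,s=np.cos(psi),np.sin(psi);cl,sl=np.cos(L),np.sin(L)
    z=np.array([c*sl,s*sl,-cl]);y=sg*np.array([c*cl,s*cl,sl]);return np.c_[np.cross(y,z),y,z]
def tcp(g,M): return np.asarray(g)-PZ*M[:,2]   # TCP for grasp point g
E
python3 - <<'E'
from h import *
D=np.pi/180
for sg in(1,-1):
  for L in(35,40,45):
    for nm,psi,g in(("view",-6.7,(.43,-.18,.36)),("pre",30.5,(.40,.10,.22)),("grasp",30.5,(.485,.15,.097)),("up",30.5,(.563,.197,.169)),("lift",30.5,(.563,.197,.27)),("appr",-6.7,(.45,-.185,.275)),("over",-6.7,(.529,-.193,.27)),("hung",-6.7,(.529,-.193,.231)),("ret",-6.7,(.43,-.18,.35))):
      M=ori(psi*D,L*D,sg);q=ctrl.ik(tcp(g,M),quat(M));print(sg,L,nm,None if q is None else np.round(q,2))
E
```

```text
1 35 view [ 1.16 -0.1  -0.57  2.15 -0.58  0.59  0.86]
1 35 pre None
1 35 grasp None
1 35 up [ 0.49  0.64 -1.22  2.23  1.68  0.55 -1.41]
1 35 lift [ 0.31  0.28 -0.78  2.09  0.44  0.26 -0.24]
1 35 appr [ 1.18  0.07 -0.74  2.29 -0.59  0.26  0.87]
1 35 over [ 0.97  0.21 -0.68  2.16  0.01  0.22  0.22]
1 35 hung [ 1.18  0.36 -1.03  2.22  1.09  0.24 -0.85]
1 35 ret [ 1.17 -0.09 -0.6   2.17 -0.59  0.56  0.87]
1 40 view [ 1.07 -0.12 -0.46  2.22 -0.78  0.51  1.08]
1 40 pre None
1 40 grasp None
1 40 up [ 0.5   0.66 -1.22  2.3   1.97  0.57 -1.69]
1 40 lift [ 0.5   0.33 -1.03  2.17  1.15  0.21 -0.93]
1 40 appr [ 0.91  0.05 -0.42  2.36 -1.27  0.23  1.57]
1 40 over [ 1.37  0.33 -1.22  2.23  1.19  0.22 -0.95]
1 40 hung [ 1.31  0.43 -1.22  2.29  1.71  0.31 -1.45]
1 40 ret [ 1.07 -0.11 -0.47  2.24 -0.82  0.48  1.11]
1 45 view [ 0.91 -0.12 -0.28  2.3  -1.03  0.44  1.34]
1 45 pre None
1 45 grasp None
1 45 up [ 0.5   0.69 -1.22  2.38  2.23  0.65 -1.91]
1 45 lift [ 0.63  0.4  -1.22  2.24  1.81  0.29 -1.57]
1 45 appr [ 1.49  0.1  -1.03  2.43  4.28  0.2   2.32]
1 45 over [ 1.39  0.33 -1.21  2.3   2.01  0.19
[... 656 characters left out ...]
 0.57  1.46]
-1 40 lift [-0.42  0.21  0.16  2.18 -1.23  0.21 -1.73]
-1 40 appr [ 0.82  0.05 -0.32  2.36 -1.28  0.24 -1.56]
-1 40 over [ 0.55  0.17 -0.15  2.24 -1.2   0.18 -1.71]
-1 40 hung [ 1.2   0.36 -1.02  2.29  1.85  0.18  1.56]
-1 40 ret [ 0.94 -0.1  -0.36  2.24 -0.78  0.47 -2.07]
-1 45 view [ 0.99 -0.13 -0.36  2.29 -1.05  0.46 -1.78]
-1 45 pre None
-1 45 grasp None
-1 45 up [ 0.5   0.69 -1.22  2.38  2.23  0.65  1.23]
-1 45 lift [ 0.63  0.4  -1.22  2.24  1.81  0.29  1.57]
-1 45 appr [ 1.49  0.1  -1.03  2.43  4.28  0.2  -0.82]
-1 45 over [ 1.39  0.33 -1.21  2.3   2.01  0.19  1.4 ]
-1 45 hung [ 1.32  0.45 -1.22  2.36  2.21  0.35  1.22]
-1 45 ret [ 0.98 -0.11 -0.35  2.32 -1.1   0.43 -1.73]
```

```bash
python3 - <<'E'
from h import *
D=np.pi/180
def best(g,psi,L,sg):
    M=ori(psi*D,L*D,sg);q=ctrl.ik(tcp(g,M),quat(M));return None if q is None else np.round(q,2)
for sg in(1,-1):
  for L in(0,10,15,20,25,30):
    M=ori(30.5*D,L*D,sg);g=np.array((.485,.15,.097))
    for b in (0,.03,.06,.09,.12): print(sg,L,b,best(g-b*M[:,2],30.5,L,sg))
# swing with lean growing
for sg in(1,):
  for th in np.linspace(1.32,0,6):
    g=np.array((.563,.197,.074))+.095*np.array([-np.sin(th)*np.cos(30.5*D),-np.sin(th)*np.sin(30.5*D),np.cos(th)])
    print(round(th,2),[(L,best(g,30.5,L,sg) is not None) for L in(10,15,20,25,30,35,40)])
E
```

```text
1 0 0 [ 0.14  0.6  -0.74  2.    0.58  0.76 -0.42]
1 0 0.03 [ 0.19  0.58 -0.82  1.97  0.56  0.84 -0.41]
1 0 0.06 [ 0.24  0.55 -0.9   1.93  0.54  0.92 -0.39]
1 0 0.09 [ 0.29  0.53 -0.96  1.89  0.52  0.99 -0.37]
1 0 0.12 [ 0.33  0.51 -1.03  1.85  0.5   1.07 -0.36]
1 10 0 [ 0.01  0.49 -0.47  2.15  0.49  0.42 -0.3 ]
1 10 0.03 [ 0.18  0.47 -0.71  2.13  0.58  0.54 -0.4 ]
1 10 0.06 [ 0.37  0.49 -0.99  2.1   0.67  0.68 -0.51]
1 10 0.09 [ 0.51  0.52 -1.21  2.07  0.71  0.81 -0.56]
1 10 0.12 [ 0.58  0.5  -1.32  2.04  0.67  0.9  -0.54]
1 15 0 [-0.06  0.46 -0.34  2.22  0.44  0.25 -0.23]
1 15 0.03 [ 0.17  0.44 -0.65  2.21  0.64  0.39 -0.45]
1 15 0.06 [ 0.43  0.47 -1.04  2.18  0.79  0.57 -0.62]
1 15 0.09 [ 0.54  0.45 -1.18  2.16  0.73  0.65 -0.57]
1 15 0.12 [ 0.62  0.41 -1.25  2.13  0.63  0.7  -0.47]
1 20 0 [ 0.16  0.49 -0.64  2.3   1.22  0.24 -1.01]
1 20 0.03 [ 0.2   0.42 -0.67  2.29  0.91  0.26 -0.71]
1 20 0.06 [ 0.32  0.37 -0.8   2.27  0.74  0.33 -0.54]
1 20 0.09 [ 0.43  0.33 -0.92  2.25  0.59  0.39 -0.4 ]
1 20 0.12 [ 0.53  0.26 -0.98  2.23  0.41  0.45 -0.21]
1 25 0 [ 0.5   0.71 -1.22  2.37  1.64
[... 1965 characters left out ...]
0.06 [ 0.51  0.43 -1.02  2.44  1.85  0.29  1.52]
-1 30 0.09 [ 0.58  0.33 -1.03  2.44  1.56  0.19  1.81]
-1 30 0.12 [-0.34  0.14  0.16  2.43 -1.2   0.21 -1.65]
1.32 [(10, True), (15, True), (20, True), (25, True), (30, True), (35, False), (40, False)]
1.06 [(10, True), (15, True), (20, True), (25, True), (30, True), (35, True), (40, False)]
0.79 [(10, True), (15, True), (20, True), (25, True), (30, True), (35, True), (40, True)]
0.53 [(10, True), (15, True), (20, True), (25, True), (30, True), (35, True), (40, True)]
0.26 [(10, True), (15, True), (20, True), (25, True), (30, True), (35, True), (40, True)]
0.0 [(10, True), (15, True), (20, True), (25, True), (30, True), (35, True), (40, True)]
```

```bash
python3 - <<'E'
from h import *
D=np.pi/180
M=ori(-6.7*D,30*D);ctrl.movep(tcp((.43,-.18,.37),M),quat(M));ctrl.pause(.3)
P,p=cloud("wrist");np.save("pics/wh.npy",P);cv2.imwrite("pics/wh.png",p);print(get_state()["time"],get_state()["tcp_pos"])
m=sel(P,(.46,-.27,.205),(.6,-.11,.27));k,l,st,_=cv2.connectedComponentsWithStats(m.astype(np.uint8))
for i in range(1,k):
    if st[i,4]<30: continue
    Q=P[l==i];print(st[i],line(Q[:,:2]).round(4),Q.min(0).round(4),Q.max(0).round(4))
    for x in np.arange(Q[:,0].min(),Q[:,0].max(),.008):
        q=Q[(Q[:,0]>=x)&(Q[:,0]<x+.008)];print(np.median(q,0).round(4),np.percentile(q[:,2],95).round(4))
E
```

```text
3.0167 [ 0.43933222 -0.18138282  0.35363988]
[320 141  66  17 523] [ 0.992  -0.1259  0.5472 -0.1544] [ 0.5059 -0.1645  0.2193] [ 0.5997 -0.1468  0.2494]
[ 0.5087 -0.1501  0.2474] 0.2489
[ 0.5178 -0.1499  0.2417] 0.2461
[ 0.5253 -0.1505  0.2343] 0.238
[ 0.5355 -0.1532  0.2285] 0.2309
[ 0.5421 -0.154   0.2311] 0.2344
[ 0.5497 -0.155   0.2359] 0.239
[ 0.5578 -0.156   0.2409] 0.2442
[ 0.565  -0.1566  0.2434] 0.2449
[ 0.5738 -0.1575  0.2379] 0.2404
[ 0.582  -0.1582  0.2334] 0.2357
[ 0.5895 -0.159   0.2287] 0.2311
[ 0.5976 -0.16    0.224 ] 0.2265
[320 207  64  33 529] [ 0.9935 -0.1136  0.5378 -0.2328] [ 0.4963 -0.2434  0.2107] [ 0.5994 -0.226   0.2494]
[ 0.4995 -0.2284  0.2469] 0.2492
[ 0.5078 -0.2281  0.2409] 0.2456
[ 0.516  -0.2291  0.2331] 0.2377
[ 0.5256 -0.2315  0.228 ] 0.2304
[ 0.5322 -0.2327  0.2316] 0.2343
[ 0.5402 -0.2339  0.2364] 0.239
[ 0.5479 -0.2346  0.2411] 0.2439
[ 0.555  -0.2346  0.2433] 0.245
[ 0.5636 -0.235   0.2383] 0.241
[ 0.5722 -0.2362  0.233 ] 0.2354
[ 0.5801 -0.2372  0.2277] 0.2314
[ 0.5886 -0.2381  0.2223] 0.2256
[ 0.5961 -0.2391  0.2182] 0.2214
```

View pics/wh.png

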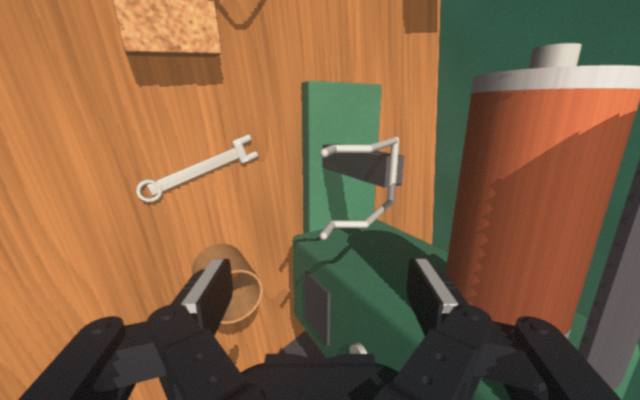

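The wrist view shows both rods cleanly, at (325,150)–(397,140) and (325,235)–(390,205). The hook comes out at about (0.5295, -0.192), yaw -6.8°. Next, the pail.

```bash
python3 - <<'E'
from h import *
D=np.pi/180
M=ori(30.5*D,20*D);g=np.array((.485,.15,.097))-.14*M[:,2]
ctrl.movep(tcp(g,M),quat(M));ctrl.pause(.3)
P,p=cloud("wrist");cv2.imwrite("pics/wp.png",p);print(get_state()["time"],get_state()["tcp_pos"],tcp(g,M))
b,gg,r=[p[...,i].astype(int) for i in range(3)]
m=sel(P,(.46,.12,.078),(.64,.27,.09));Q=P[m];print("rim",len(Q),circ(Q,.056))
m=sel(P,(.40,.07,.092),(.515,.25,.115));Q=P[m];print("bail",len(Q),line(Q).round(4),Q.min(0),Q.max(0))
w=m&(r-b>60);Q=P[w];print("wood",w.sum(),np.median(Q,0).round(4),Q.min(0),Q.max(0))
E
```

```text
4.6417 [0.44943904 0.12843248 0.21111509] [0.44925355 0.12894373 0.21098471]
rim 2191 [0.56149214 0.19628693]
bail 1407 [-0.4603  0.8864 -0.0484  0.4792  0.1599  0.1016] [0.4535273  0.09921604 0.09200443] [0.51483589 0.22219287 0.107485  ]
wood 576 [0.4854 0.1457 0.1046] [0.46148029 0.12503778 0.09315227] [0.50264295 0.21162069 0.107485  ]
```

View pics/wp.png

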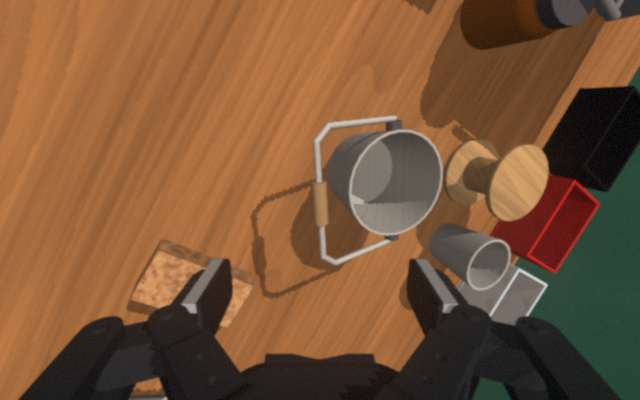

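```bash
python3 - <<'E'
from h import *
P,p=cloud("wrist")
c=np.array([.4854,.1457]);psi=np.radians(32)
for _ in range(4):
    x=np.array([np.cos(psi),np.sin(psi)]);y=np.array([-x[1],x[0]])
    d=P[...,:2]-c;a=d@y;e=d@x
    m=(abs(a)<.048)&(abs(e)<.012)&(P[...,2]>.088)&(P[...,2]<.112);Q=P[m][:,:2]
    l=line(Q);v=l[:2]*np.sign(l[1]);psi=np.arctan2(-v[0],v[1]);print(np.degrees(psi),l,len(Q))
C=np.array([.5615,.1963]);print((C-c)@x,(C-c)@y)
E
```

```text
33.65995 [ 0.5542627  -0.8323418   0.48382843  0.1473052 ] 1054
33.65525 [ 0.55419445 -0.8323872   0.4838533   0.14726952] 1053
33.65525 [ 0.55419445 -0.8323872   0.4838533   0.14726952] 1053
33.65525 [ 0.55419445 -0.8323872   0.4838533   0.14726952] 1053
0.09138690880537034 -5.540943741797992e-05
```

```bash
cat >> h.py <<'E'
D=np.pi/180
PSI=33.66*D;C=np.array([.5615,.1963]);XD=np.array([np.cos(PSI),np.sin(PSI)])
HK=np.array([.5295,-.192,.231]);HPSI=-6.9*D
def gp(th,r=.095): return np.r_[C-r*np.sin(th)*XD,.074+r*np.cos(th)]
def rep(s):
    t=get_state();print(s,round(t["time"],2),np.round(t["tcp_pos"],4),"F",np.round(t["contact_force"],1),"w",round(t["width"],4))
E
python3 - <<'E'
from h import *
M=ori(PSI,20*D);q=quat(M);g=np.array([.4852,.1458,.098]);print(gp(1.32))
ctrl.movep(tcp(g-.07*M[:,2],M),q);rep("pre")
ctrl.movel(tcp(g,M),max_speed=.08);rep("at")
p,_=vision.grab_frame("wrist");cv2.imwrite("pics/wg.png",p)
ctrl.close_gripper(30);rep("closed")
p,_=vision.grab_frame("wrist");cv2.imwrite("pics/wg2.png",p)
a,_=vision.grab_frame("scene")
cv2.imwrite("pics/g.png",np.vstack([p,cv2.resize(a[150:290,250:474],(640,400))])[:,:][::1][:, :] if 0 else np.hstack([cv2.resize(p,(400,300)),cv2.resize(a[160:280,280:440],(400,300))]))
E
```

```text
[0.48490135 0.14529228 0.09757667]
pre 5.08 [0.4697 0.1367 0.1458] F [-0.2 -0.   0.5] w 0.0856
at 6.14 [0.491  0.1491 0.0813] F [ 0.7 -0.4  0.5] w 0.085
closed 6.84 [0.4908 0.1496 0.0807] F [0.6 0.8 1.6] w 0.0128
```

View pics/g.png

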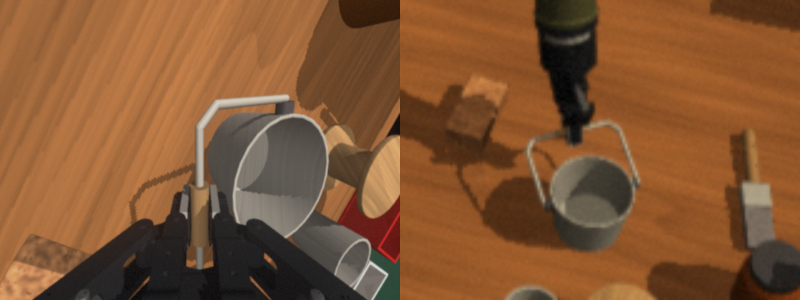

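The sleeve is held between the pads (left panel, about 200,225), width 12.8 mm, and the pail hasn't moved. Swinging up next.

```bash
python3 - <<'E'
from h import *
M=ori(PSI,20*D)
for th in (1.1,.85,.6,.4,.2,0):
    ctrl.movel(tcp(gp(th),M),max_speed=.08);rep(round(th,2))
ctrl.pause(.6);rep("up")
P,p=cloud("wrist");a,_=vision.grab_frame("scene")
cv2.imwrite("pics/u.png",np.hstack([cv2.resize(p,(400,300)),cv2.resize(a[160:280,280:440],(400,300))]))
E
```

```text
1.1 7.34 [0.4961 0.1527 0.0993] F [ 0.8  1.3 -0.7] w 0.0133
0.85 7.79 [0.5067 0.1597 0.1184] F [-3.6 -0.5  1.7] w 0.0131
0.6 8.24 [0.5222 0.17   0.135 ] F [-5.8 -3.2  8.8] w 0.0128
0.4 8.62 [0.5366 0.1796 0.1443] F [-3.9 -2.   5.7] w 0.013
0.2 9.01 [0.5512 0.1895 0.1494] F [-1.1 -0.9  3.6] w 0.0131
0 9.39 [0.5666 0.1999 0.1511] F [-1.1 -0.5  0.8] w 0.0131
up 9.99 [0.5668 0.1998 0.1514] F [-0.5 -0.1  0.1] w 0.0129
```

View pics/u.png

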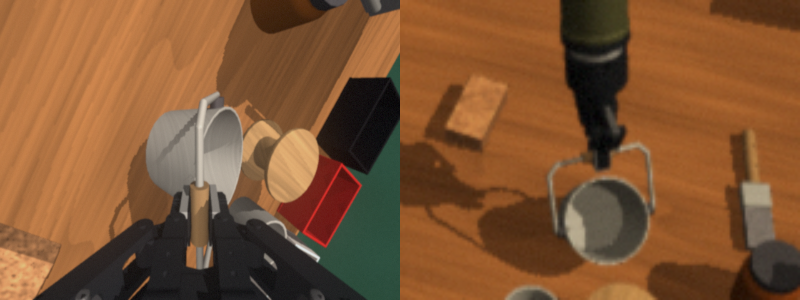

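```bash
python3 - <<'E'
from h import *
for n in("wrist","scene","top"):
    P,p=cloud(n)
    m=sel(P,(.46,.12,.07),(.68,.30,.092))
    k,l,st,_=cv2.connectedComponentsWithStats(m.astype(np.uint8),connectivity=8)
    Q=P[m];d=np.hypot(*(Q[:,:2]-[.58,.21]).T);Q=Q[d<.075];c=circ(Q,.056);Q=Q[np.hypot(*(Q[:,:2]-c).T)<.07];c=circ(Q,.056)
    print(n,len(Q),c,"along x",(c-C)@XD,"y",(c-C)@np.array([-XD[1],XD[0]]),np.percentile(Q[:,2],[5,50,95]))
    m=sel(P,(.46,.12,.15),(.68,.30,.19))&(np.abs((P[...,:2]-C)@XD)<.03);
    Q=P[m];print("  high",len(Q),np.median((Q[:,:2]-C)@XD) if len(Q) else 0)
E
```

```text
wrist 3090 [0.59760325 0.21728356] along x 0.041680650410509126 y -0.0025452270189812993 [0.0709939  0.08029413 0.09089924]
  high 6865 -0.0017646857675816688
scene 114 [0.60556908 0.22125524] along x 0.05051228917445814 y -0.0036546058354175086 [0.07149192 0.08426074 0.09155421]
  high 158 0.0076349084139161905
top 89 [0.59650222 0.21906444] along x 0.04175129064901428 y -0.0004526689135075555 [0.07140076 0.07878614 0.09118925]
  high 39 -0.0001598927305029434
```

```bash
python3 - <<'E'
from h import *
from station import models
Y=np.array([-XD[1],XD[0]])
for n in("wrist","top","scene"):
    P,p=cloud(n)
    if n=="scene": a=p
    if n=="wrist": w=p
    r=models.masks_of(n,"pail_mid")
    for k in r[:1]:
        m=k["mask"]&(P[...,2]>.0);Q=P[m];X=np.c_[(Q[:,:2]-C)@XD,(Q[:,:2]-C)@Y,Q[:,2]]
        print(n,k["p"],len(Q),np.percentile(X,[1,50,99],axis=0).round(3).tolist())
        for z in np.arange(0,.19,.015):
            s=X[(X[:,2]>=z)&(X[:,2]<z+.015)]
            if len(s)>3: print(round(z,3),len(s),"x",s[:,0].min().round(3),s[:,0].max().round(3),"y",s[:,1].min().round(3),s[:,1].max().round(3))
cv2.imwrite("pics/u2.png",np.hstack([w[60:360,200:560],cv2.resize(a[180:280,320:440],(360,300),interpolation=cv2.INTER_CUBIC)]))
E
```

```text
wrist 0.86 18596 [[-0.026, -0.066, 0.025], [0.005, 0.012, 0.086], [0.097, 0.066, 0.176]]
0.0 47 x -0.024 0.143 y -0.204 0.047
0.015 404 x 0.057 0.07 y -0.029 0.018
0.03 1428 x -0.016 0.082 y -0.041 0.047
0.045 2727 x -0.03 0.096 y -0.043 0.05
0.06 3178 x -0.027 0.101 y -0.047 0.051
0.075 2010 x -0.019 0.089 y -0.052 0.065
0.09 2130 x -0.012 0.066 y -0.027 0.068
0.105 1640 x -0.004 0.044 y -0.066 0.069
0.12 527 x 0.004 0.033 y -0.068 0.069
0.135 234 x 0.011 0.024 y -0.068 0.069
0.15 331 x -0.014 0.017 y -0.065 0.069
0.165 3937 x -0.011 0.007 y -0.044 0.062
top 0.71 457 [[-0.001, -0.057, 0.011], [0.064, 0.01, 0.059], [0.096, 0.064, 0.171]]
0.0 6 x 0.038 0.057 y 0.018 0.065
0.015 48 x 0.043 0.07 y -0.036 0.033
0.03 67 x 0.042 0.078 y -0.045 0.041
0.045 117 x 0.042 0.099 y -0.05 0.045
0.06 99 x 0.046 0.097 y -0.05 0.05
0.075 39 x 0.02 0.091 y -0.058 0.059
0.09 42 x 0.017 0.063 y -0.06 0.065
0.105 26 x 0.015 0.041 y -0.053 0.066
0.12 4 x 0.018 0.024 y -0.041 0.042
0.165 8 x -0.004 0.001 y -0.045 0.048
scene 0.93 1065 [[-0.019, -0.07, 0.004], [0.029, 0.011, 0.043], [0.102, 0.062, 0.169]]
0.0 120 x -0.011 0.059 y -0.051 0.086
0.015 219 x 0.003 0.072 y -0.048 0.046
0.03 218 x -0.018 0.088 y -0.049 0.046
0.045 140 x -0.023 0.102 y -0.052 0.05
0.06 108 x -0.01 0.106 y -0.052 0.052
0.075 82 x -0.008 0.095 y -0.066 0.066
0.09 85 x -0.001 0.068 y -0.071 0.068
0.105 45 x 0.006 0.048 y -0.071 0.062
0.12 17 x 0.012 0.036 y -0.072 0.023
0.135 8 x 0.016 0.027 y -0.071 -0.067
0.15 7 x 0.006 0.018 y -0.07 0.057
0.165 16 x -0.0 0.01 y -0.056 -0.015
```

View pics/u2.png

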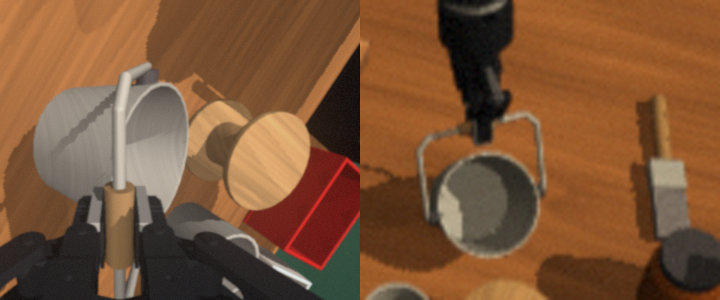

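The pail is tipped about 25° forward on its front foot edge. The bail went over-centre under compression: the tilted rim in the wrist view is at about (160,150). If I raise the grip about 10 mm, the pail should hang free and settle flat. Then I lower it.

```bash
cat >> h.py <<'E'
def pailfit(n="wrist"):
    from station import models
    P,p=cloud(n);Y=np.array([-XD[1],XD[0]])
    r=models.masks_of(n,"pail_mid")
    if not r: print("none");return p
    Q=P[r[0]["mask"]&(P[...,2]>.0)];X=np.c_[(Q[:,:2]-C)@XD,(Q[:,:2]-C)@Y,Q[:,2]]
    for z in np.arange(.03,.19,.015):
        s=X[(X[:,2]>=z)&(X[:,2]<z+.015)]
        if len(s)>3: print(round(z,3),len(s),"x",np.percentile(s[:,0],[1,99]).round(3),"y",np.percentile(s[:,1],[1,99]).round(3))
    return p
E
python3 - <<'E'
from h import *
M=ori(PSI,20*D);print(get_state()["wrist_torque"])
for dz in (.004,.008,.011): ctrl.movel(tcp(gp(0)+[0,0,dz],M),max_speed=.04);ctrl.pause(.2);rep(dz)
pailfit();print(get_state()["wrist_torque"])
E
```

```text
[-0.19217016  0.42632524  0.02183967]
0.004 10.99 [0.5669 0.1998 0.1555] F [-1.4 -1.8  2. ] w 0.013
0.008 11.44 [0.5665 0.1996 0.1589] F [-0.5  0.3 -3.4] w 0.0129
0.011 11.89 [0.5668 0.1998 0.1624] F [ 0.3  0.7 -3.8] w 0.0129
0.03 1088 x [-0.044  0.044] y [-0.049  0.043]
0.045 1133 x [-0.046  0.052] y [-0.051  0.046]
0.06 1355 x [-0.049  0.053] y [-0.052  0.048]
0.075 1746 x [-0.051  0.054] y [-0.053  0.063]
0.09 2255 x [-0.055  0.056] y [-0.054  0.066]
0.105 47 x [-0.002  0.   ] y [0.063 0.068]
0.12 66 x [-0.003  0.001] y [0.018 0.068]
0.135 195 x [-0.003  0.003] y [-0.068  0.068]
0.15 178 x [-0.013  0.003] y [-0.067  0.068]
0.165 677 x [-0.007  0.006] y [-0.04   0.068]
0.18 3612 x [-0.007  0.005] y [-0.041  0.056]
[-0.32075379  0.53573113 -0.00963688]
```

It is now level with the bail upright. I'll set it down, hold, then lift and check how the transit poses chain.

```bash
python3 - <<'E'
from h import *
M=ori(PSI,20*D)
ctrl.movel(tcp(gp(0)+[0,0,.001],M),max_speed=.04);ctrl.pause(.6);rep("down")
pailfit()
ctrl.movel(tcp(gp(0)+[0,0,.11],M),max_speed=.08);ctrl.pause(.3);rep("lift")
for L in(30,35,40):
    M2=ori(HPSI,L*D)
    for d,z in((-.09,.04),(0,.04),(0,0),):
        g=HK+[d*np.cos(HPSI),d*np.sin(HPSI),z];q=ctrl.ik(tcp(g,M2),quat(M2));print(L,d,z,None if q is None else np.round(q,2))
print(get_state()["qpos"].round(2))
E
```

```text
down 12.99 [0.5669 0.2001 0.1526] F [-0.2  1.5  3.2] w 0.0128
0.03 1419 x [-0.052  0.042] y [-0.05   0.046]
0.045 1132 x [-0.054  0.047] y [-0.052  0.048]
0.06 1536 x [-0.056  0.048] y [-0.054  0.05 ]
0.075 3021 x [-0.06   0.051] y [-0.054  0.065]
0.09 56 x [-0.007 -0.003] y [0.063 0.069]
0.105 69 x [-0.006 -0.003] y [0.063 0.069]
0.12 102 x [-0.005  0.001] y [-0.067  0.069]
0.135 197 x [-0.005  0.001] y [-0.067  0.069]
0.15 361 x [-0.017  0.002] y [0.008 0.068]
0.165 3996 x [-0.007  0.005] y [-0.041  0.06 ]
lift 14.9 [0.5667 0.1999 0.2613] F [ 0.6 -0.3 -3.6] w 0.0129
30 -0.09 0.04 [ 1.08  0.07 -0.66  2.24 -0.32  0.36  0.58]
30 0 0.04 [ 1.23  0.31 -1.09  2.08  0.54  0.43 -0.32]
30 0 0 [ 1.09  0.34 -0.92  2.14  0.66  0.32 -0.43]
35 -0.09 0.04 [ 1.4   0.07 -0.97  2.31 -0.56  0.24  0.84]
35 0 0.04 [ 1.28  0.3  -1.11  2.15  0.67  0.29 -0.44]
35 0 0 [ 1.18  0.35 -1.03  2.22  1.1   0.24 -0.87]
40 -0.09 0.04 [ 1.48  0.07 -1.02  2.39 -1.25  0.18  1.55]
40 0 0.04 [ 1.37  0.33 -1.22  2.23  1.19  0.22 -0.95]
40 0 0 [ 1.22  0.37 -1.06  2.29  1.81  0.21 -1.56]
[ 0.42  0.43 -1.09  1.84  0.53  0.79 -0.28]
```

```bash
python3 - <<'E'
from h import *
g0=gp(0)+[0,0,.11];X=np.r_[np.cos(HPSI),np.sin(HPSI),0];g1=HK-.10*X+[0,0,.045]
for a in np.linspace(.2,1,5):
    M=ori(PSI+a*(HPSI-PSI),(20+a*16)*D);g=g0+a*(g1-g0)
    try: ctrl.movel(tcp(g,M),frame=quat(M),max_speed=.12)
    except ctrl.Unreachable as e:
        print("movel no",a,e);ctrl.movep(tcp(g,M),quat(M))
    rep(round(a,2));print(get_state()["qpos"].round(2))
ctrl.pause(.8)
P,p=cloud("wrist");s,_=vision.grab_frame("scene")
cv2.imwrite("pics/ap.png",np.hstack([cv2.resize(p,(400,300)),cv2.resize(s[100:250,180:380],(400,300))]))
E
```

```text
0.2 15.72 [0.5421 0.1247 0.2616] F [-0.4 -1.  -3.3] w 0.0127
[ 0.65  0.32 -1.12  1.99  0.46  0.64 -0.27]
0.4 16.53 [0.5173 0.049  0.2614] F [-0.8 -0.5 -4.4] w 0.013
[ 0.92  0.22 -1.19  2.12  0.35  0.5  -0.18]
0.6 17.35 [ 0.4922 -0.0274  0.2612] F [ 0.2 -0.5 -3.6] w 0.0127
[ 1.27  0.16 -1.32  2.21  0.21  0.38 -0.02]
0.8 18.18 [ 0.467  -0.1038  0.2611] F [ 0.   0.3 -3.5] w 0.013
[ 1.61  0.1  -1.41  2.29 -0.12  0.28  0.36]
1.0 19.0 [ 0.4416 -0.1804  0.261 ] F [-0.3  0.4 -3.8] w 0.0126
[ 1.84  0.09 -1.42  2.33 -0.5   0.22  0.78]
```

View pics/ap.png

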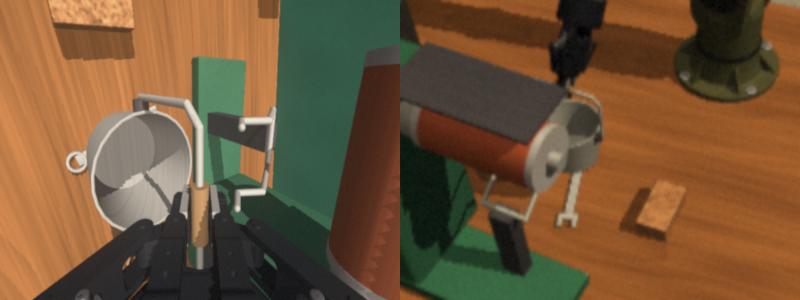

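The wrist view shows the pail hanging from the sleeve (200,215), with both prong tips ahead at (240,125) and (237,200). I'll measure the bar in the hook frame and check the joint path, because j3 is near its limit.

```bash
python3 - <<'E'
from h import *
P,p=cloud("wrist");X=np.array([np.cos(HPSI),np.sin(HPSI)]);Y=np.array([-X[1],X[0]])
M=rot(get_state()["eef_rot"]);g=get_state()["tcp_pos"]+PZ*M[:,2];d=g-HK;print("pinch in hook",d[:2]@X,d[:2]@Y,d[2])
H=np.stack([(P[...,:2]-HK[:2])@X,(P[...,:2]-HK[:2])@Y,P[...,2]-HK[2]],-1)
b,gg,r=[p[...,i].astype(int) for i in range(3)]
m=sel(H,(-.13,-.07,.02),(-.07,.07,.07));wire=m&(H[...,1]>.022)&(H[...,1]<.052)
Q=H[wire];print("wire",len(Q),line(Q[:,:2]),np.median(Q,0),np.percentile(Q[:,2],95))
w=m&(abs(H[...,1])<.03)&(r-b>60);Q=H[w];print("wood",len(Q),np.median(Q,0),Q.min(0),Q.max(0))
w=sel(H,(-.04,-.06,-.02),(.03,.06,.025))&(abs(H[...,1])>.03);Q=H[w];print("rods",np.median(Q[Q[:,1]>0],0),Q[Q[:,1]>0].min(0),np.median(Q[Q[:,1]<0],0),Q[Q[:,1]<0].min(0))
X3=np.r_[X,0]
for L in (36,):
  M=ori(HPSI,L*D)
  for dd,z in((-.075,.045),(-.05,.045),(-.025,.045),(0,.045),(0,.02),(0,0)):
    q=ctrl.ik(tcp(HK+dd*X3+[0,0,z],M),quat(M));print(dd,z,q if q is None else q.round(2))
E
```

```text
pinch in hook -0.09991607800268404 -4.182813872404916e-05 0.04507344170421876
wire 893 [ 0.02379963 -0.99971676 -0.10232836  0.03972694] [-0.10231208  0.03814739  0.04705412] 0.04826027998731507
wood 1803 [-0.10467045  0.00285249  0.05007471] [-0.10819356 -0.02186112  0.03823052] [-0.09425566  0.01827534  0.05286054]
rods [0.00935814 0.03985167 0.00631997] [-0.029468    0.03482629 -0.0097671 ] [ 0.00392967 -0.03875944  0.00567226] [-0.0288572  -0.04500809 -0.01077688]
-0.075 0.045 [ 1.49  0.11 -1.11  2.29 -0.36  0.21  0.63]
-0.05 0.045 [ 1.22  0.13 -0.87  2.25 -0.29  0.2   0.53]
-0.025 0.045 [ 1.05  0.16 -0.73  2.21 -0.19  0.2   0.42]
0 0.045 [ 0.94  0.19 -0.63  2.16 -0.1   0.21  0.32]
0 0.02 [ 0.44  0.2  -0.04  2.21 -0.9   0.2   1.12]
0 0 [ 0.28  0.24  0.16  2.24 -1.31  0.22  1.53]
```

```bash
python3 - <<'E'
from h import *
X3=np.r_[np.cos(HPSI),np.sin(HPSI),0];M=ori(HPSI,36*D)
for dd in (-.075,-.05,-.025,.001):
    ctrl.movel(tcp(HK+dd*X3+[0,0,.045],M),max_speed=.07);rep(dd);print(get_state()["qpos"].round(2))
ctrl.pause(.8)
for z in (.025,.012,.008,.005,.002,0,-.002):
    ctrl.movel(tcp(HK+.001*X3+[0,0,z],M),max_speed=.05);ctrl.pause(.1);rep(z)
    if get_state()["contact_force"][2]>-.5: break
print(get_state()["qpos"].round(2))
p,_=vision.grab_frame("wrist");s,_=vision.grab_frame("scene")
cv2.imwrite("pics/hg.png",np.hstack([cv2.resize(p,(400,300)),cv2.resize(s[100:250,180:380],(400,300))]))
E
```

```text
-0.075 20.49 [ 0.4659 -0.1835  0.2607] F [-0.   0.6 -3.7] w 0.0128
[ 1.5   0.11 -1.13  2.29 -0.34  0.21  0.61]
-0.05 21.0 [ 0.4903 -0.1869  0.2606] F [-0.4  0.6 -5. ] w 0.0132
[ 1.28  0.14 -0.93  2.25 -0.21  0.2   0.46]
-0.025 21.51 [ 0.515  -0.19    0.2605] F [-0.2  0.3 -3.8] w 0.0128
[ 1.11  0.17 -0.79  2.21 -0.11  0.2   0.34]
0.001 22.03 [ 0.5408 -0.1931  0.2605] F [ 0.   0.4 -4.7] w 0.0129
[ 0.97  0.2  -0.68  2.16 -0.04  0.21  0.25]Traceback (most recent call last):
  File "<stdin>", line 7, in <module>
station.Unreachable: the arm cannot follow that straight line within its joint ranges
```

```bash
python3 - <<'E'
from h import *
X3=np.r_[np.cos(HPSI),np.sin(HPSI),0]
P0=HK+.001*X3
M=ori(HPSI,35*D);q=np.array([1.28,.3,-1.11,2.15,.67,.29,-.44])
ctrl.movel(tcp(P0+[0,0,.055],ori(HPSI,34*D)),frame=quat(ori(HPSI,34*D)));rep("34");q0=get_state()["qpos"];print(q0.round(2))
for a in(.33,.66,1): # null-space shift towards a config with more wrist range
    M=ori(HPSI,34*D);ctrl.set_joints(q0+a*(q-q0));rep(a)
    ctrl.movep(tcp(P0+[0,0,.045],M),quat(M));rep(" fix");q0,qq=q0,get_state()["qpos"];print(qq.round(2))
E
```

```text
34 23.08 [ 0.5419 -0.1935  0.2714] F [-0.3  0.2 -4.6] w 0.0132
[ 0.95  0.18 -0.66  2.11 -0.02  0.3   0.24]
0.33 23.42 [ 0.5372 -0.1944  0.2571] F [-0.5  0.4 -4.2] w 0.0129
 fix 23.67 [ 0.541  -0.1933  0.2608] F [ 0.1  0.1 -4.2] w 0.0128
[ 1.07  0.22 -0.81  2.13  0.2   0.28  0.02]
0.66 24.01 [ 0.5376 -0.1957  0.2526] F [-1.   0.5 -4.3] w 0.0131
 fix 24.26 [ 0.5413 -0.1933  0.2611] F [-0.  -0.9 -3.9] w 0.0128
[ 1.19  0.25 -0.98  2.13  0.41  0.3  -0.19]
1 24.61 [ 0.5417 -0.1967  0.2558] F [-0.1 -0.6 -4.2] w 0.0129
 fix 24.86 [ 0.5415 -0.193   0.2611] F [-1.1 -0.  -4.9] w 0.0128
[ 1.3   0.3  -1.15  2.13  0.64  0.34 -0.42]
```

```bash
python3 - <<'E'
from h import *
X3=np.r_[np.cos(HPSI),np.sin(HPSI),0];M=ori(HPSI,34*D)
ctrl.pause(.6)
for z in (.025,.012,.008,.005,.002,0,-.002):
    ctrl.movel(tcp(HK+.001*X3+[0,0,z],M),max_speed=.05);ctrl.pause(.15);rep(z)
    if get_state()["contact_force"][2]>-.5: break
print(get_state()["qpos"].round(2))
p,_=vision.grab_frame("wrist");s,_=vision.grab_frame("scene")
cv2.imwrite("pics/hg.png",np.hstack([cv2.resize(p,(400,300)),cv2.resize(s[100:250,180:380],(400,300))]))
E
```

```text
0.025 26.16 [ 0.5412 -0.1934  0.2409] F [ 0.6 -0.2 -3.5] w 0.0128
0.012 26.72 [ 0.5411 -0.1934  0.2279] F [ 0.9 -0.6 -3.6] w 0.0126
0.008 27.12 [ 0.541  -0.1934  0.2237] F [ 0.6 -0.2 -4.3] w 0.0129
0.005 27.52 [ 0.5409 -0.1933  0.2206] F [ 0.1 -0.5 -3.7] w 0.0131
0.002 27.92 [ 0.5409 -0.1933  0.2176] F [ 0.2  1.  -3.6] w 0.0127
0 28.32 [ 0.5413 -0.1934  0.216 ] F [-0.2 -0.8  0.6] w 0.0127
[ 1.09  0.32 -0.9   2.2   0.85  0.21 -0.62]
```

View pics/hg.png

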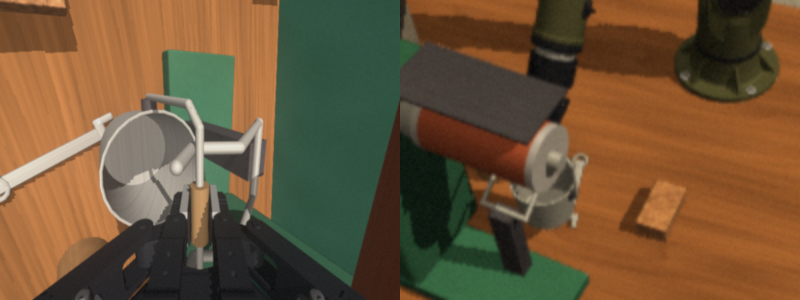

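The wire lies in the Vs (left panel, about 200,150) and the load came off at z = 0. Releasing.

```bash
python3 - <<'E'
from h import *
ctrl.ungrasp();ctrl.pause(.3);rep("open")
M=rot(get_state()["eef_rot"]);t=get_state()["tcp_pos"]
for d in(.12,.1,.08,.06):
    try: ctrl.movel(t-d*M[:,2],max_speed=.06);break
    except ctrl.Unreachable: print("no",d)
rep("ret");ctrl.pause(1)
P,p=cloud("wrist");X=np.array([np.cos(HPSI),np.sin(HPSI)]);Y=np.array([-X[1],X[0]])
H=np.stack([(P[...,:2]-HK[:2])@X,(P[...,:2]-HK[:2])@Y,P[...,2]-HK[2]],-1)
b,g,r=[p[...,i].astype(int) for i in range(3)]
w=sel(H,(-.03,-.03,-.02),(.03,.03,.03))&(r-b>50);Q=H[w];print("wood",len(Q),np.median(Q,0),Q.min(0),Q.max(0),line(Q[:,:2]))
s,_=vision.grab_frame("scene")
cv2.imwrite("pics/rl.png",np.hstack([cv2.resize(p,(400,300)),cv2.resize(s[100:250,180:380],(400,300))]))
E
```

```text
open 29.42 [ 0.5409 -0.1934  0.2155] F [-0.3 -0.3 -0.5] w 0.0855
ret 31.7 [ 0.4742 -0.1852  0.3149] F [-1.2  0.  -0.5] w 0.0852
wood 719 [-0.00296982 -0.0010621   0.00583345] [-0.00692544 -0.02454722 -0.00433192] [0.00746914 0.01769315 0.00857558] [ 0.00262411  0.99999654 -0.00323175  0.00193769]
```

View pics/rl.png

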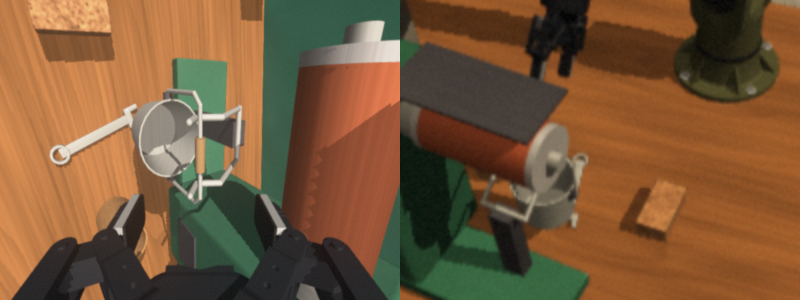

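```bash
python3 - <<'E'
from h import *
from station import models,ticket
P,p=cloud("wrist");X=np.array([np.cos(HPSI),np.sin(HPSI)]);Y=np.array([-X[1],X[0]])
H=np.stack([(P[...,:2]-HK[:2])@X,(P[...,:2]-HK[:2])@Y,P[...,2]-HK[2]],-1)
m=models.masks_of("wrist","pail_mid")[0]["mask"]
for z in np.arange(-.16,-.07,.015):
    s=H[m&(H[...,2]>=z)&(H[...,2]<z+.015)]
    if len(s)>20: print(round(z,3),len(s),"x",np.percentile(s[:,0],[1,99]).round(3),"y",np.percentile(s[:,1],[1,99]).round(3))
ctrl.pause(.5);rep("end")
E
```

```text
-0.16 740 x [-0.048  0.048] y [-0.049  0.042]
-0.145 864 x [-0.05   0.099] y [-0.051  0.044]
-0.13 964 x [-0.052  0.05 ] y [-0.053  0.046]
-0.115 1040 x [-0.054  0.052] y [-0.054  0.048]
-0.1 1464 x [-0.056  0.054] y [-0.067  0.064]
-0.085 708 x [-0.056  0.051] y [-0.068  0.066]
end 33.4 [ 0.4743 -0.1853  0.315 ] F [ 0.6 -0.6 -0. ] w 0.0853
```

The pail is level: its cross-sections are concentric under the hook, and the rim is about 84 mm below the grip. Handing in.

```bash
python3 -c "
from station import ticket;print(ticket.close_job())"
```

```text
the job is handed in; nothing more can be done
None
```

The pail is hanging on both prongs of the double hook, released. I handed the job in at about 33 s of robot time; no verdict was given.

**What I did:** I found the pail and hook with the cameras, gripped the sleeve and swung the bail upright. I set the pail down level and held it, then lifted it by the bail, carried it over with the gripper leaning back 34–36°, seated it and let go.

**Last checks:**
- **Grip:** it measured about 3 mm (x) and 1 mm (y) from the seated place. The sleeve's top surface is at about the height it should have when seated. The bar was square to within about 0.3°.
- **Pail:** it hangs level, with concentric cross-sections directly under the hook. I judged swinging only from pictures before hand-in and saw none; I did not measure the bail's speed.
- **Robot:** the open gripper was about 12 cm back along its own axis, with contact force near zero.
- **Bystanders:** I did not re-measure them. No contact was commanded near them, and those in view looked unmoved.

**What went wrong on the way:**
- **First swing:** it tipped the pail about 25° forward on its foot edge. Raising the grip 11 mm let it hang and settle level, and I then set it down again and held the bail upright for 0.6 s. During that rescue the pail's middle may have been slightly above 50 mm, but well below the 72.5 mm lift mark.
- **First lowering:** the planner refused the line at the hook because of wrist joint range. I shifted the elbow in place above the hook and lowered from there.

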